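# Set and lock the lathe tailstock quill

## Task

Bring the lathe's live centre up to the blank in the chuck: free the quill lock (the red-ball lever on top of the tailstock), wind the tailstock handwheel by its crank handle until the red band on the quill has just come fully out of the tailstock's mouth (the 40 mm mark), and then swing the lock lever tight again. Do not wind on past the band, and leave the tools that lie about where they are.

Things in the scene. Friction and masses are not known exactly. Their poses are not given: they have to be found in the camera images.
- quill_mouth (a point): Centre of the mouth of the tailstock barrel (62 mm dia, running 122 mm back to -y), 235 mm above the bench, where the quill comes out. Its axes are the lathe's: y level along the lathe towards the headstock (the quill moves out along +y), x across it away from the robot, z up. The blank in the chuck begins 85 mm ahead (+y), the tool rest 115 mm ahead. Bed and tailstock foot lie below 130 mm.
- quill (a joint): Extension of the quill in m, 0 to 0.055: the length of its scale out of the mouth (0.040 = the 40 mm mark). Starts at 19 to 33 mm. A steel bar, 28 mm dia, with a thin black line round it every 5 mm and a red band 3 mm wide in place of the 40 mm line, hidden in the barrel at the start. Moved only by the handwheel's screw, 5 mm per turn.
- red_line (a point): Middle of the quill at the rear (handwheel side, -y) edge of the red band: the 40 mm mark. It is level with quill_mouth when the band has just come fully out (quill = 0.040); before that it lies inside the barrel.
- handwheel (a joint): Angle of the handwheel in rad through all its turns; quill = 0.005 m x angle / 6.283. At whole turns the crank handle is at the top. Grows clockwise as seen from the wheel's end (positive about quill_mouth's +y: from the top the handle goes away from the robot, then down). With the lock free it takes 2 to 3 N at the handle; with the lock tight it resists 25 N and more. It stays where it is left.
- wheel_hub (a point): Centre of the handwheel's outer face, on the wheel's axis, 147 mm behind quill_mouth (-y). The wheel is a dark steel disc of 104 mm diameter, 14 mm thick, its axis level along the lathe.
- crank_handle (a point): Grip point on the crank handle, a black cylinder (18 mm dia, 64 mm long) standing out from the wheel's face to -y, parallel to the wheel's axis and 42 mm from it. This point is 50 mm from the wheel's face; 20 mm lies beyond. It revolves freely, so it can stay gripped from above (fingers closing across it) while cranking. Its circle is clear to 50 mm below. Its axes turn with it.
- quill_lock (a joint): Angle of the lock lever in rad about a vertical stud: 0 fully tight (a stop), 1.25 fully free (a stop); grows anticlockwise seen from above. It grips the screw below 0.45 and is quite free beyond that. It starts tight (0 to 0.08). It moves with 2 to 3 N at the ball and needs 4 to 6 N for the last part to tight; it stays where it is left.
- lock_ball (a point): Centre of the red ball, 20 mm diameter, at the end of the lock lever, 303 mm above the bench and 64 mm from the stud. The lever is a 10 mm steel rod that rises from the stud to the ball. Tight, it points to the robot and 35 degrees towards the headstock; free, to the robot and 37 degrees towards the handwheel.
- lock_pivot (a point): Point on the vertical axis of the lock's stud, at the height of the ball, 303 mm above the bench and 37 mm behind quill_mouth (-y). The stud's hub below is 26 mm wide and its top is 293 mm above the bench.
- gouge: Bystander: turning gouge, wooden handle and steel blade, 400 mm long, lying on the bench along its x; origin underneath, near the middle.
- mallet: Bystander: turned wooden mallet standing on its head, 100 mm diameter, 242 mm tall; origin underneath.
- wax_tin: Bystander: round tin with a green lid, 93 mm diameter, 40 mm tall; origin underneath.
- try_square: Bystander: try square, wooden stock 115 mm and steel blade 150 mm, lying flat; origin under the stock.
- chuck_key: Bystander: steel T-shaped chuck key, 85 x 90 mm, lying on top of the headstock 319 mm above the bench; origin underneath.

How it is judged:
On the way, in this order (a step that is already met when the one before it is completed fails the run):
1. the quill lock is freed (lever at least 0.5 rad from tight) (value of joint quill_lock above 0.5 rad), for 0.1 s.
2. with the lock still free, the quill is wound to the 40 mm mark within 1.5 mm and left standing there (value of joint quill_lock above 0.5 rad and value of joint quill between 0.0385 and 0.0415 m and velocity of joint handwheel between -0.3 and 0.3 rad/s), for 0.3 s.
At the end, for the whole second after the job is handed in: The quill stands at its 40 mm mark within 1.5 mm (the red band just fully out of the mouth), the handwheel is still, and the lock lever is tight again (within 0.2 rad of its tight stop) (value of joint quill_lock below 0.2 rad and value of joint quill between 0.0385 and 0.0415 m and velocity of joint handwheel between -0.05 and 0.05 rad/s); the robot touches nothing.
It fails at once if the quill is wound past the red band, beyond 45 mm, driving the centre into the blank (value of joint quill above 0.045 m).
It fails at once if a loose thing on the bench or headstock (gouge, mallet, tin, square, chuck key) is moved by more than 3 cm (distance of any of gouge, mallet, wax_tin, try_square, chuck_key from where it was at the start of the episode above 0.03 m).
It also fails if it takes over 72 s, if anything falls off the work surface, if the arm or the gripper's body presses on something with over 40 N, if the wrist force passes 120 N, or if a joint passes its speed limit or range.

## Robot

A 6-joint arm with a two-finger parallel gripper is mounted at the origin on the work surface. World frame = base frame: x ahead of the robot, y to its left, z up, the work surface at z = 0. Lengths are in m, angles in rad, forces in N, time in s.
With the tool pointing down it reaches from about 0.275 to 0.875 m from the base axis. Payload 12.5 kg.
Tool frame: the origin (TCP) lies on the centre line of the jaws, within the pads' length; the fingertips stand r.finger_overhang ahead of it and the grasp point (between the pads) lies 3 mm ahead of it (r.finger_overhang is the distance from the TCP to the fingertips, in m); z points along the fingers, y is the direction in which the jaws open and shut (so a half turn about z gives the same grasp; the last joint's range is limited). The gripper opens to 85 mm and grips with 20 to 120 N. Pads are 22 mm wide; open, the fingers measure 114 mm over their backs; the gripper's body (76 mm by 85 mm) begins 54 mm behind the grasp point. The pads swing forward as they close: fully open they stand 13 mm farther back than shut.
Start: joints at [1.26, 0.351, 1.652, -0, 1.139, -0.085], TCP at [0.123, 0.536, 0.253] pointing down, gripper open.
Joint ranges: [-2.75, 2.75], [-0.79, 2.1], [0.01, 2.65], [-1.57, 4.71], [0.07, 3.14], [-2.87, 2.87]. Speed limits (rad/s): [2.22, 2.22, 2.79, 3.14, 3.14, 3.14].

## Interface

Orientations are given as a unit quaternion [x, y, z, w].
In Python, from cell import r, optics gives the robot as it stands. The module is installed in compiled form; this text tells all that it offers. Calls block until the motion is done:
- r.move_to(position, orientation): joint-space move of the TCP to a pose.
- r.move_linear(position, rot=None, vel=0.15): straight line of the TCP; rot=None keeps the orientation; vel is the mean speed in m/s.
- r.set_joints(angles): joint-space move.
- r.set_gripper(opening, squeeze=None): opening from 0.0 (shut) to 1.0 (fully open); squeeze is the grip in N (None keeps the last); returns when the fingers have stopped.
- r.sleep(seconds).
- r.inverse_kinematics(position, orientation): joint angles nearest the present ones, or None.
- optics.get_image(name): name is "side" or "top" or "wrist"; returns a dict with "pixels" (480x640x3 uint8, red, green, blue), "depth" (480x640 float32, m along the optical axis (not along the pixel's ray), 0 where there is no reading), "fx", "fy", "cx", "cy" (pixels), "camera_from_world" (4x4, takes a point from world to camera coordinates); the wrist camera has in their place "mount" (4x4, takes a point from camera to tool coordinates, whose origin is the TCP and whose axes are the flange's). Camera axes: x right, y down, z forward; pixel columns grow to the right and rows downward; lengths in m; the calibration is good to about 2 mm. A picture is of the moment at which its call begins: read the wrist's pose just before it.
A pose or a line that the arm cannot do raises r.PlanningError and nothing moves.
- r.hand_in(): hands the job in, once; it reports no verdict.
Readings, each from a call of its own:
- r.current_t(): time.
- r.current_q(): joint angles.
- r.current_qvel(): joint speeds.
- r.current_effort(): joint torques, N m.
- r.current_tool_pos(): TCP position.
- r.current_ee_rot(): TCP orientation.
- r.current_contact_force(): force on the tool from outside, world axes, zero at the start.
- r.current_torque(): the same for the moment, N m.
- r.current_opening(): opening from 0.0 (shut) to 1.0 (fully open).
Only numpy, scipy, OpenCV 4.12 (cv2) and the standard library are available. Lean on these libraries where they do the work, as an engineer would, in place of code of your own. Each camera call takes 0.05 s, during which the arm holds its last target.

## Working session

There is one attempt and no reset: what is moved stays moved. The work goes in short steps, each a Python script; the robot and the scene stay as the last script left them, time stands still between calls to the robot, and variables do not carry over. Pictures are saved under pics/ and viewed, and the job is handed in when it is done.

```bash
mkdir -p pics; python3 - <<'E'
from cell import r, optics
import cv2, numpy as np
print(r.current_t(), r.current_q(), r.current_tool_pos(), r.current_ee_rot(), r.finger_overhang, r.current_opening())
for n in ["side","top","wrist"]:
    im=optics.get_image(n)
    cv2.imwrite(f"pics/{n}0.png", im["pixels"][:,:,::-1])
    print(n, im["fx"],im["fy"],im["cx"],im["cy"], np.round(im.get("camera_from_world",im.get("mount")),4).tolist(), (im["depth"]>0).mean())
print(r.current_t())
E
```

```text
0.0 [ 1.26036673e+00  3.51252171e-01  1.65246054e+00 -3.19805498e-05
  1.13911468e+00 -8.46016658e-02] [0.12303521 0.53572721 0.25273583] [ 1.12667507e-01  9.93632554e-01 -6.08213639e-04 -1.06911538e-04] 0.022 0.9994453636968642
side 481.0923054480003 481.0923054480003 317.8084170178845 236.5150420621713 [[0.9293, -0.3694, -0.0024, -0.4656], [-0.1948, -0.4846, -0.8528, 0.2429], [0.3138, 0.7929, -0.5223, 1.2335], [0.0, 0.0, 0.0, 1.0]] 0.995927734375
top 493.8793169277613 493.8793169277613 317.812875877206 243.95459192217137 [[0.0069, -0.9997, 0.0215, -0.0347], [-0.9902, -0.0099, -0.1393, 0.5148], [0.1395, -0.0204, -0.99, 1.395], [0.0, 0.0, 0.0, 1.0]] 0.9958756510416666
wrist 336.93000520822284 336.93000520822284 331.45538423459396 235.74850324207517 [[0.0006, -0.9452, -0.3266, 0.0837], [1.0, 0.0003, 0.0008, -0.0004], [-0.0007, -0.3266, 0.9452, -0.1202], [0.0, 0.0, 0.0, 1.0]] 0.995947265625
0.15
```

View pics/side0.png

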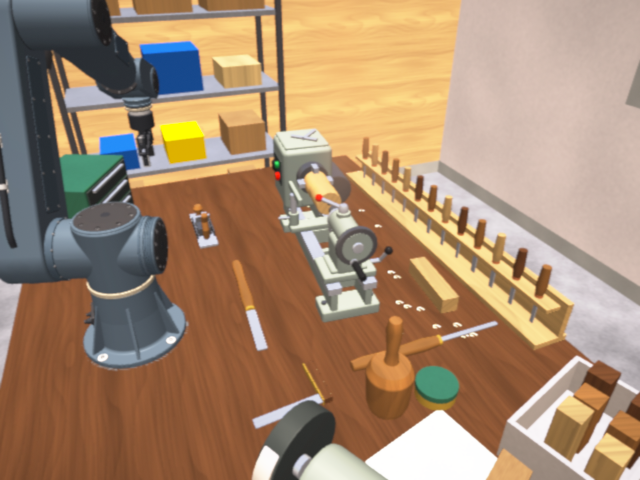

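View pics/top0.png

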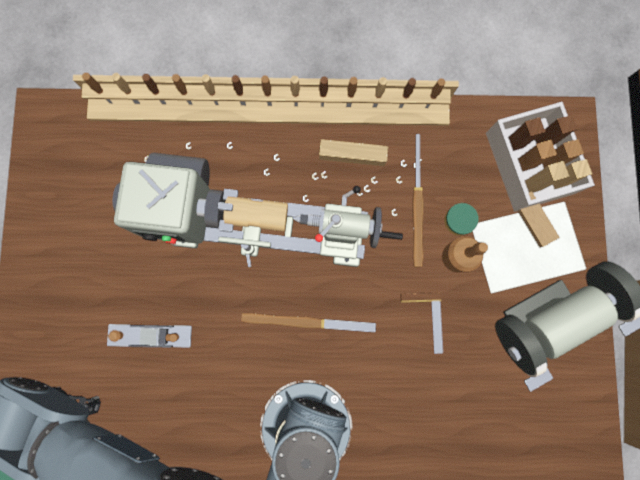

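View pics/wrist0.png

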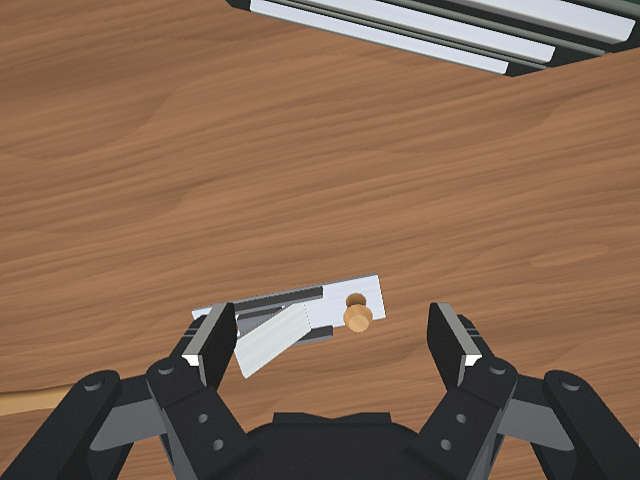

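Side view: tailstock wheel at about (353,245), red ball (319,198), crank handle about (358,268). In the top view the ball is at (319,238) and the handle at (392,236). I'll zoom in and measure.

```bash
cat > h.py <<'E'
from cell import r, optics
import cv2, numpy as np
from scipy.spatial.transform import Rotation as R
def grab(n):
    if n=="wrist":
        p=np.array(r.current_tool_pos()); q=r.current_ee_rot()
    im=optics.get_image(n)
    if n=="wrist":
        T=np.eye(4); T[:3,:3]=R.from_quat(q).as_matrix(); T[:3,3]=p
        im["wfc"]=T@im["mount"]
    else: im["wfc"]=np.linalg.inv(im["camera_from_world"])
    return im
def ray(im,u,v):
    d=np.array([(u-im["cx"])/im["fx"],(v-im["cy"])/im["fy"],1.0])
    return im["wfc"][:3,3], im["wfc"][:3,:3]@d
def pt(im,u,v):  # by depth
    o,d=ray(im,u,v); return o+d*im["depth"][int(round(v)),int(round(u))]
def onz(im,u,v,z):
    o,d=ray(im,u,v); return o+d*(z-o[2])/d[2]
def tri(a,b):
    A=np.zeros((3,3));c=np.zeros(3)
    for o,d in (a,b):
        d=d/np.linalg.norm(d);P=np.eye(3)-np.outer(d,d);A+=P;c+=P@o
    x=np.linalg.solve(A,c)
    return x,[np.linalg.norm(np.cross(x-o,d/np.linalg.norm(d))) for o,d in (a,b)]
def proj(im,p):
    c=np.linalg.inv(im["wfc"])@np.append(p,1); return im["fx"]*c[0]/c[2]+im["cx"], im["fy"]*c[1]/c[2]+im["cy"]
def redmask(im):
    h=cv2.cvtColor(im["pixels"],cv2.COLOR_RGB2HSV)
    return (((h[...,0]<6)|(h[...,0]>174))&(h[...,1]>170)&(h[...,2]>90)).astype(np.uint8)
def crop(im,u0,v0,w,h,name,k=4):
    c=im["pixels"][v0:v0+h,u0:u0+w,::-1]
    cv2.imwrite(f"pics/{name}.png",cv2.resize(c,None,fx=k,fy=k,interpolation=cv2.INTER_CUBIC))
def blobs(m,mina=5):
    n,l,s,c=cv2.connectedComponentsWithStats(m)
    return [(np.round(c[i],1).tolist(),s[i].tolist()) for i in range(1,n) if s[i,4]>=mina]
E
python3 - <<'E'
from h import *
s=grab("side");t=grab("top")
crop(s,260,160,150,150,"s1",4); crop(t,280,170,160,110,"t1",5)
for n,im in(("s",s),("t",t)):
    for b in blobs(redmask(im)): print(n,b,np.round(pt(im,*b[0]),3))
E
```

```text
s ([277.0, 175.1], [275, 171, 5, 9, 42]) [0.495 0.34  0.21 ]
s ([318.3, 197.4], [316, 195, 6, 6, 30]) [ 0.489 -0.035  0.307]
t ([318.0, 237.3], [315, 234, 7, 7, 31]) [ 0.492 -0.025  0.312]
t ([172.9, 240.2], [170, 238, 7, 5, 21]) [0.495 0.338 0.218]
```

View pics/s1.png

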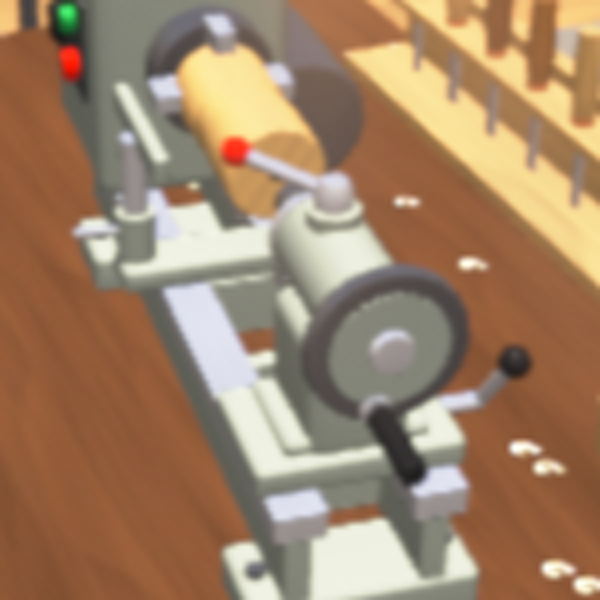

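View pics/t1.png

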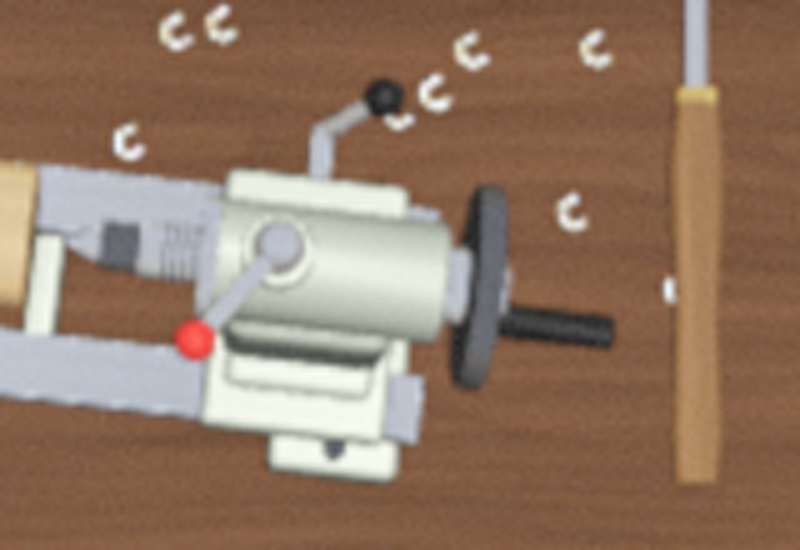

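Crops: ball, stud (top view about (336,219)), wheel hub (side (358,247.5)) and the handle near the bottom of its circle. Next I triangulate.

```bash
python3 - <<'E'
from h import *
s=grab("side");t=grab("top")
def tr(n,a,b): 
    x,e=tri(ray(s,*a),ray(t,*b)); print(n,np.round(x,4),np.round(e,4), "depth:",np.round(pt(s,*a),3),np.round(pt(t,*b),3)); return x
ball=tr("ball",(318.3,197.4),(318,237.3))
print("ball@z", onz(t,318,237.3,.303), onz(s,318.3,197.4,.303))
st=tr("stud",(343.7,206),(336,219.4)); print(onz(t,336,219.4,.293))
base=tr("hbase",(354.5,262.5),(380.6,234.4))
tip=tr("htip",(362.8,277),(401.4,236.4))
d=base-tip; print("yaw",np.degrees(np.arctan2(-d[0],d[1])),np.linalg.norm(d))
hub=pt(s,358.2,247.5); print("hub",hub)
# barrel edge lines in top view at z=.235: chuck/blank axis
E
```

```text
ball [ 0.4933 -0.0252  0.3019] [0.0002 0.0002] depth: [ 0.49  -0.033  0.306] [ 0.492 -0.025  0.314]
ball@z [ 0.49334175 -0.02520698  0.303     ] [ 0.49235463 -0.02715062  0.303     ]
stud [ 0.5414 -0.0691  0.289 ] [0.0021 0.0021] depth: [ 0.54  -0.078  0.294] [ 0.538 -0.068  0.295]
[ 0.53865443 -0.06818693  0.293     ]
hbase [ 0.5192 -0.1889  0.2011] [0.0009 0.0009] depth: [ 0.52  -0.19   0.202] [ 0.518 -0.188  0.203]
htip [ 0.5149 -0.2433  0.1969] [0.0006 0.0006] depth: [ 0.517 -0.241  0.195] [ 0.513 -0.241  0.206]
yaw -4.549431665052526 0.054728405947119065
hub [ 0.53042812 -0.18431845  0.23818119]
```

```bash
cat >> h.py <<'E'
def frame(yaw):  # lathe frame; returns ex,ey
    return np.array([np.cos(yaw),np.sin(yaw),0]),np.array([-np.sin(yaw),np.cos(yaw),0])
def down(phi):   # tool down, tool x at heading phi
    x=np.array([np.cos(phi),np.sin(phi),0]); z=np.array([0,0,-1.]); y=np.cross(z,x)
    return R.from_matrix(np.stack([x,y,z],1)).as_quat()
E
python3 - <<'E'
from h import *
yaw=np.radians(-4.5)
for n,p,phi in [("view",[.58,-.06,.42],np.pi+yaw),("tight",[.493,-.025,.3],np.pi+yaw-.61),("free",[.488,-.105,.3],np.pi+yaw+.64),("crank",[.52,-.24,.19],-np.pi/2+yaw),("cranktop",[.52,-.24,.28],-np.pi/2+yaw),("crank2",[.52,-.24,.28],np.pi/2+yaw)]:
    q=r.inverse_kinematics(p,down(phi)); print(n,None if q is None else np.round(q,2))
t=r.current_t()
r.move_to([.58,-.06,.44],down(np.pi+yaw)); print(r.current_t()-t)
im=grab("wrist"); cv2.imwrite("pics/w1.png",im["pixels"][:,:,::-1])
E
```

```text
view [-0.18  0.3   1.31 -0.    1.52 -1.68]
tight [-0.15  0.2   1.73 -0.    1.21 -1.03]
free [-0.31  0.21  1.72 -0.    1.21 -2.44]
crank [-0.51  0.46  1.65 -0.    1.03  2.71]
cranktop [-0.51  0.37  1.56 -0.    1.21  2.71]
crank2 [-0.51  0.37  1.56 -0.    1.21 -0.44]
2.7333
```

View pics/w1.png

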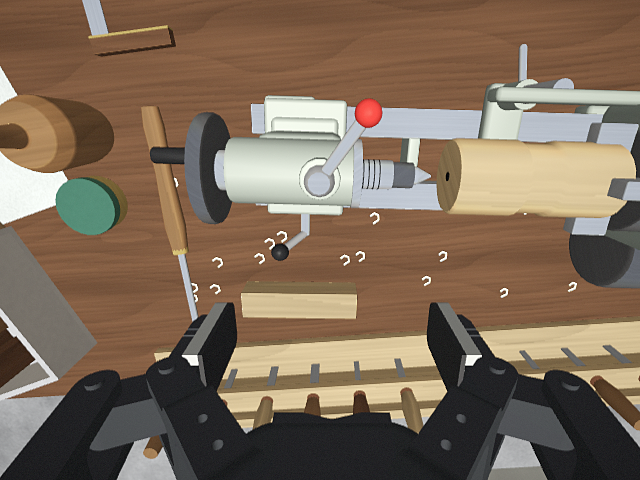

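Wrist view: red ball at (369,113), stud (319,180), quill lines about (365–380,175), wheel at x≈208, handle (168,155). Now zoom and measure.

```bash
python3 - <<'E'
from h import *
im=grab("wrist"); crop(im,340,140,110,75,"w1q",7); crop(im,130,90,260,160,"w1t",3)
b=blobs(redmask(im),40)
for x in b: print(x,np.round(pt(im,*x[0]),4),np.round(onz(im,*x[0],.303),4))
t=grab("top"); x,e=tri(ray(im,*b[0][0]),ray(t,318,237.3)); print("tri ball",x,e)
s=grab("side"); x,e=tri(ray(im,*b[0][0]),ray(s,318.3,197.4)); print("tri ball ws",x,e)
print("stud",onz(im,319,180,.293),pt(im,319,180))
# profile across quill
g=cv2.cvtColor(im["pixels"],cv2.COLOR_RGB2GRAY)
print(g[168:184,355:440].mean(0).astype(int).tolist())
E
```

```text
([368.1, 112.4], [355, 98, 27, 30, 563]) [ 0.494  -0.0275  0.3121] [ 0.4939 -0.0266  0.303 ]
tri ball [ 0.4940378  -0.0256484   0.29692892] [np.float64(0.0003965153965595382), np.float64(0.0003965153965596142)]
tri ball ws [ 0.49331976 -0.02630141  0.30238347] [np.float64(0.0005842237254330776), np.float64(0.0005842237254333012)]
stud [ 0.5411083  -0.06649482  0.293     ] [ 0.54102584 -0.06647042  0.29349417]
[196, 196, 195, 195, 194, 196, 199, 183, 79, 175, 203, 199, 204, 133, 109, 208, 199, 201, 183, 71, 192, 201, 199, 200, 113, 130, 205, 197, 195, 194, 194, 194, 194, 194, 194, 195, 196, 198, 175, 94, 106, 108, 108, 108, 108, 108, 108, 109, 108, 108, 109, 108, 108, 108, 108, 108, 107, 107, 104, 124, 196, 201, 196, 190, 181, 177, 173, 165, 159, 153, 146, 142, 134, 129, 121, 116, 97, 99, 99, 100, 99, 100, 108, 108, 106]
```

View pics/w1q.png

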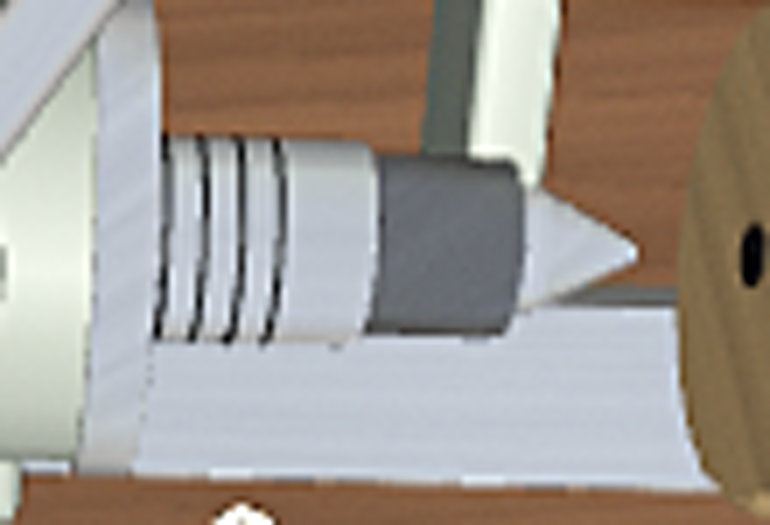

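View pics/w1t.png

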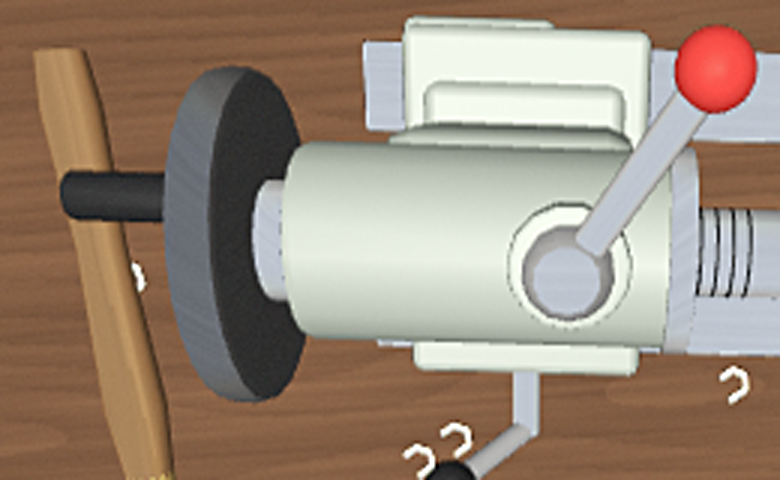

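```bash
cat >> h.py <<'E'
BALL=np.array([.4938,-.0262,.303]); PIV=np.array([.5425,-.067,.303])
TH0=np.arctan2(BALL[1]-PIV[1],BALL[0]-PIV[0]); RL=.064
def lev(a,z=.304,rad=RL):
    th=TH0+a; return np.array([PIV[0]+rad*np.cos(th),PIV[1]+rad*np.sin(th),z]),down(th)
E
python3 - <<'E'
from h import *
im=grab("wrist"); print("stud",onz(im,319,183.3,.293), np.degrees(TH0), np.linalg.norm(BALL-PIV))
t=r.current_t()
r.set_gripper(.65,20)
p,q=lev(0,.40); r.move_to(p,q)
p,q=lev(0); r.move_linear(p,rot=q,vel=.1)
print(r.current_t()-t,r.current_contact_force())
r.set_gripper(.27)
print(r.current_opening(),r.current_contact_force(),r.current_tool_pos(),p)
i=grab("wrist"); cv2.imwrite("pics/w2.png",i["pixels"][:,:,::-1])
E
```

```text
stud [ 0.54375662 -0.06695655  0.293     ] 140.04431938949872 0.06353211786175554
2.1917000000000004 [-0.90713856 -0.17978489 -0.18467913]
0.2733122566243902 [ 0.41960667 -0.09238327 -1.44066708] [ 0.49345983 -0.02590011  0.30412919] [ 0.49344135 -0.02589953  0.304     ]
```

View pics/w2.png

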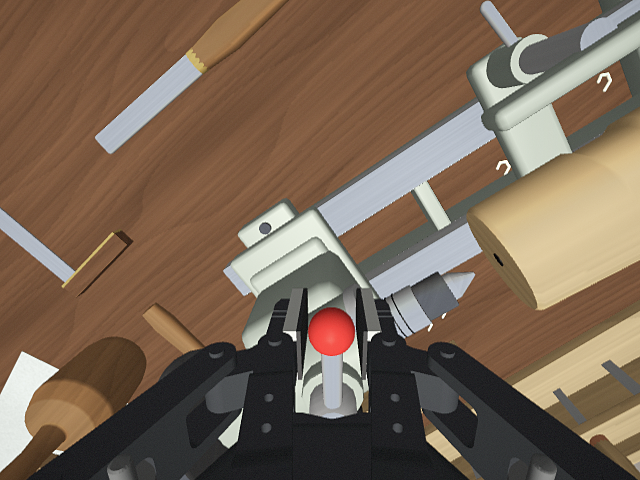

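The ball sits centred between the pads at (332,331), with the rod running out through the gap. I'll swing the lever to free.

```bash
python3 - <<'E'
from h import *
t=r.current_t()
for a in np.linspace(0,1.12,9)[1:]:
    p,q=lev(a); r.move_linear(p,rot=q,vel=.08); print(round(a,2),np.round(r.current_contact_force(),1))
print(r.current_t()-t)
i=grab("wrist"); cv2.imwrite("pics/w3.png",i["pixels"][:,:,::-1])
r.set_gripper(.6)
p=p.copy();p[2]=.40; r.move_linear(p,vel=.15)
i=grab("wrist"); cv2.imwrite("pics/w4.png",i["pixels"][:,:,::-1])
b=blobs(redmask(i),40)
for x in b:
    P=onz(i,*x[0],.303); print(x,P,np.arctan2(P[1]-PIV[1],P[0]-PIV[0])%(2*np.pi)-TH0)
print(r.current_t())
E
```

```text
0.14 [ 0.1  0.1 -0.5]
0.28 [-0.5  0.9  0.3]
0.42 [-0.2  0.1  0.3]
0.56 [ 0.   0.7 -0.2]
0.7 [ 0.8  0.6 -0.9]
0.84 [-0.   0.4  0.4]
0.98 [0.6 0.7 0. ]
1.12 [-1.   0.1 -0.5]
2.3332999999999995
([333.3, 249.9], [319, 236, 29, 28, 562]) [ 0.48444036 -0.09192778  0.303     ] 1.1029057112075749
9.6
```

View pics/w4.png

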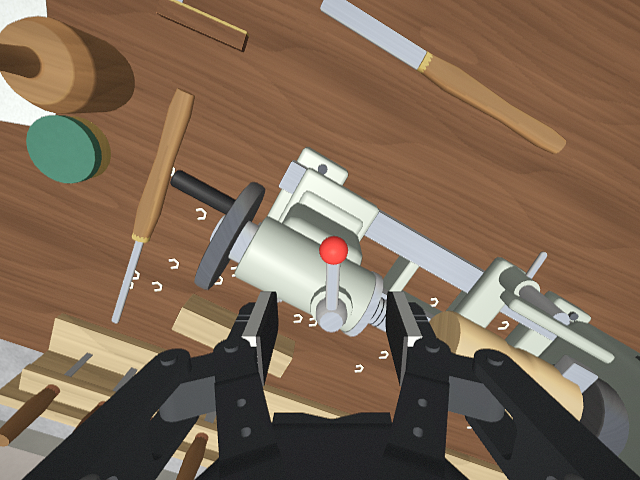

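Lever is now at about 1.10 rad (ball at (333,250)), so the lock is free. Next I measure the handle and wheel from the cranking orientation.

```bash
python3 - <<'E'
from h import *
t=grab("top"); print("mallet head",onz(t,465,254,.1),"grip",onz(t,480,247,.24), "tin",onz(t,463,219,.04))
yaw=np.radians(-4.5)
q0=r.current_q()
for dphi in (0,-.1,.1,.2):
    q=r.inverse_kinematics([.53,-.24,.38],down(-np.pi/2+yaw+dphi)); print(dphi,None if q is None else np.round(q,2))
r.move_linear([.50,-.16,.42],vel=.2)
r.move_to([.53,-.25,.40],down(-np.pi/2+yaw)); print(r.current_q(),r.current_t())
i=grab("wrist"); cv2.imwrite("pics/w5.png",i["pixels"][:,:,::-1])
E
```

```text
mallet head [ 0.48198433 -0.43826542  0.1       ] grip [ 0.48272218 -0.43139085  0.24      ] tin [ 0.59263918 -0.45534198  0.04      ]
0 [-0.51  0.32  1.39 -0.    1.44  2.71]
-0.1 [-0.51  0.32  1.39 -0.    1.44  2.81]
0.1 [-0.51  0.32  1.39 -0.    1.44  2.61]
0.2 [-0.51  0.32  1.39 -0.    1.44  2.51]
[-5.20147677e-01  3.16313587e-01  1.34222857e+00 -2.57574816e-05
  1.48303741e+00  2.69971313e+00] 14.3583
```

View pics/w5.png

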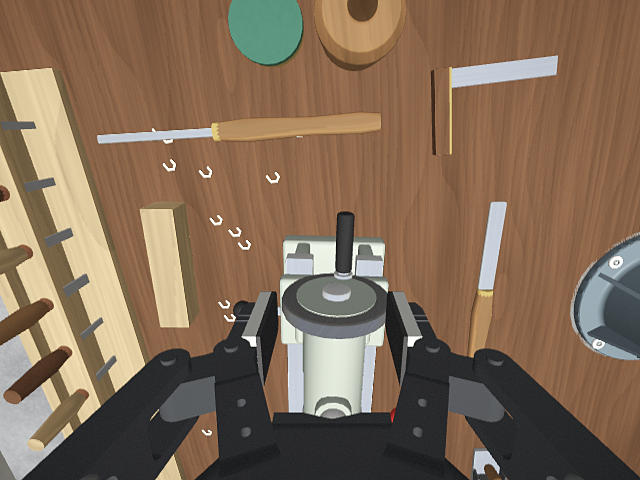

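```bash
python3 - <<'E'
from h import *
r.move_linear([.53,-.25,.37],vel=.15)
i=grab("wrist"); crop(i,260,150,160,230,"w6",3)
g=i["pixels"].max(2)
v0,u0=150,310
m=np.zeros(g.shape,np.uint8); m[v0:300,u0:385]=(g[v0:300,u0:385]<50)
for b in blobs(m,60): print(b)
n,l,s,c=cv2.connectedComponentsWithStats(m); k=1+np.argmax(s[1:,4]); ys,xs=np.where(l==k)
for v in range(ys.min(),ys.max()+1,6):
    x=xs[ys==v]; um=x.mean(); P=pt(i,um,v); print(v,round(um,1),len(x),np.round(P,4))
# face plane
h=cv2.cvtColor(i["pixels"],cv2.COLOR_RGB2HSV)
for (u,v) in [(310,290),(337,280),(337,285),(360,290),(337,300)]: print(u,v,i["pixels"][v,u],np.round(pt(i,u,v),4))
np.savez("w6.npz",px=i["pixels"],d=i["depth"],wfc=i["wfc"],fx=i["fx"],fy=i["fy"],cx=i["cx"],cy=i["cy"])
E
```

```text
([344.0, 248.6], [336, 220, 20, 66, 334])
220 345.0 7 [ 0.5181 -0.2455  0.1906]
226 341.8 5 [ 0.5215 -0.243   0.2004]
232 344.6 5 [ 0.5194 -0.2374  0.2015]
238 345.5 4 [ 0.519  -0.2319  0.2022]
244 343.6 5 [ 0.5211 -0.2261  0.2017]
250 343.2 5 [ 0.5218 -0.2201  0.2014]
256 343.2 5 [ 0.5222 -0.2143  0.2017]
262 343.2 5 [ 0.5226 -0.2079  0.2009]
268 344.0 4 [ 0.5223 -0.2026  0.2028]
274 345.2 5 [ 0.5216 -0.1958  0.2017]
280 344.0 4 [ 0.5231 -0.1897  0.2018]
310 290 [67 66 65] [ 0.5567 -0.1796  0.198 ]
337 280 [46 45 46] [ 0.5298 -0.1891  0.1995]
337 285 [102 102 100] [ 0.5303 -0.1811  0.1943]
360 290 [61 61 64] [ 0.5082 -0.1744  0.1953]
337 300 [122 121 120] [ 0.5306 -0.1838  0.228 ]
```

View pics/w6.png

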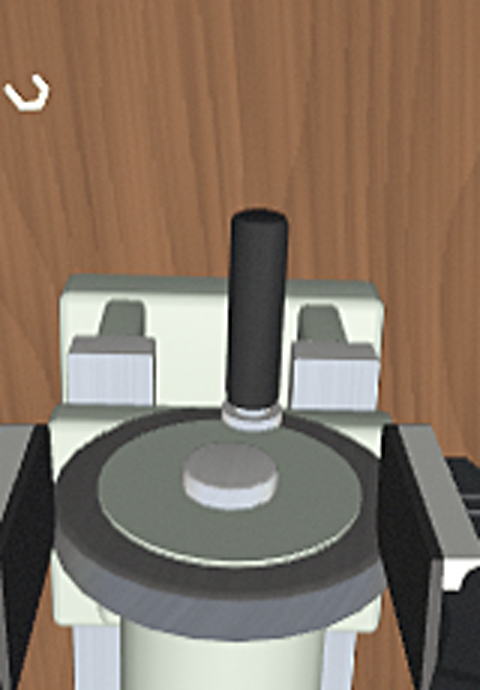

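```bash
python3 - <<'E'
from h import *
i=dict(np.load("w6.npz"))
a=onz(i,346.2,222,.193);b=onz(i,344.5,278,.193);print("handle",a,b,"yaw",np.degrees(np.arctan2(-(b-a)[0],(b-a)[1])))
# axis from two views: top-view handle center
t=grab("top"); 
for z in (.19,.195): print(onz(t,401.4,236.4,z))
print("hub boss",onz(i,336.7,304.5,.235), onz(i,336.7,304.5,.228))
# wheel disk rim extremes: left 55/3+260, right; 
print("rim L/R @.235", onz(i,260+55/3,150+498/3,.235), onz(i,260+387/3,150+498/3,.235))
E
```

```text
handle [ 0.51717858 -0.24416766  0.193     ] [ 0.52245836 -0.18741664  0.193     ] yaw -5.315161692033567
[ 0.5154099  -0.24438152  0.19      ]
[ 0.51461834 -0.24341927  0.195     ]
hub boss [ 0.53098006 -0.18346875  0.235     ] [ 0.5311811  -0.17933457  0.228     ]
rim L/R @.235 [ 0.58262707 -0.17602764  0.235     ] [ 0.48628522 -0.16852401  0.235     ]
```

```bash
cat >> h.py <<'E'
YAW=np.radians(-5.2); EX,EY=frame(YAW); RC=.042; TH_S=np.pi+.22
C=np.array([.5325,-.178,.235])-.055*EY
QC=down(-np.pi/2+YAW)
def hp(th,rad=RC,dz=.003): return C+rad*np.sin(th)*EX+np.array([0,0,rad*np.cos(th)+dz])
E
python3 - <<'E'
from h import *
p=hp(TH_S); print(p)
r.set_gripper(.6)
u=p.copy();u[2]=.37
r.move_linear(u,rot=QC,vel=.15)
r.move_linear(p,rot=QC,vel=.12)
print(r.current_t(),np.round(r.current_contact_force(),1))
r.set_gripper(0,25); print(r.current_opening()*85,np.round(r.current_contact_force(),1),r.current_tool_pos())
i=grab("wrist"); cv2.imwrite("pics/w7.png",i["pixels"][:,:,::-1])
E
```

```text
[ 0.51838729 -0.23194294  0.19701231]
16.9583 [-0.8  0.4 -0.3]
16.91581230336592 [0.1 0.7 1.6] [ 0.51849751 -0.23201972  0.19725422]
```

View pics/w7.png

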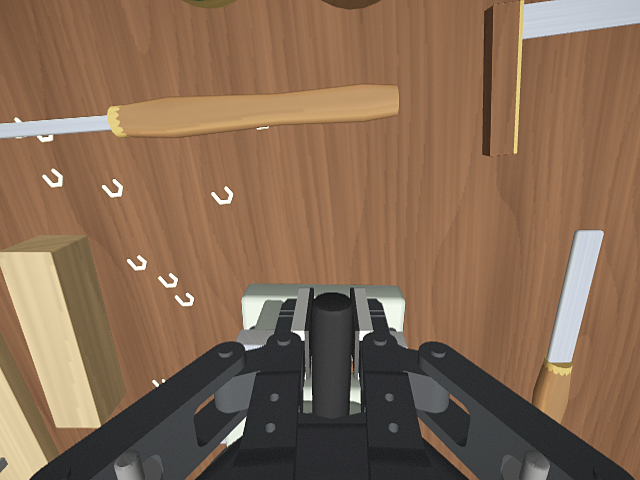

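The handle is held squarely between the pads at (332,350); the opening reads about 17 mm and the forces are small. I start cranking.

```bash
cat >> h.py <<'E'
def crank(a,b,n,vel=.12,fmax=25):
    for k,th in enumerate(np.linspace(a,b,n+1)[1:]):
        r.move_linear(hp(th),vel=vel)
        f=np.array(r.current_contact_force())
        print(round(float(th),2),np.round(f,1),round(r.current_t(),2))
        if np.linalg.norm(f)>fmax: print("STOP force"); return th
    return b
E
python3 - <<'E'
from h import *
crank(TH_S,2*np.pi,8)
print(r.current_opening()*85)
E
```

```text
3.73 [-2.7  1.6 -0.5] 17.68
4.09 [-5.2  2.2 -2.7] 17.95
4.46 [-9.6  2.2 -1.7] 18.23
4.82 [-11.4   3.3   2.2] 18.5
5.19 [-12.7   3.9   9.3] 18.77
5.55 [-6.6  4.9 11.4] 19.05
5.92 [-1.   2.8  8.8] 19.32
6.28 [ 1.5 -1.   4.3] 19.6
17.141887219718363
```

```bash
cat >> h.py <<'E'
C=C+np.array([-.001,0,.0007])
E
python3 - <<'E'
from h import *
crank(2*np.pi,4*np.pi,16)
print(r.current_opening()*85)
t=grab("top"); crop(t,290,195,100,60,"t8",8)
s=grab("side"); crop(s,290,160,100,100,"s8",6)
E
```

```text
6.68 [ 2.  -2.7 -0.1] 19.88
7.07 [ 1.  -4.8 -1.2] 20.16
7.46 [-0.6 -6.  -1.9] 20.44
7.85 [-2.3 -5.5 -1.8] 20.73
8.25 [-3.1 -5.5 -1. ] 21.01
8.64 [-3.8 -5.7  0.4] 21.29
9.03 [-2.9 -3.6  1.1] 21.57
9.42 [-2.  -2.4  0.7] 21.86
9.82 [-2.3 -1.1 -0.9] 22.14
10.21 [-3.9  0.1 -2.3] 22.43
10.6 [-6.3  2.6 -0.9] 22.71
11.0 [-7.2  3.6  1.5] 22.99
11.39 [-8.3  3.9  5. ] 23.27
11.78 [-3.8  3.6  6.4] 23.56
12.17 [0.6 3.1 4.3] 23.84
12.57 [2.2 0.6 2.2] 24.12
16.932141918566227
```

View pics/t8.png

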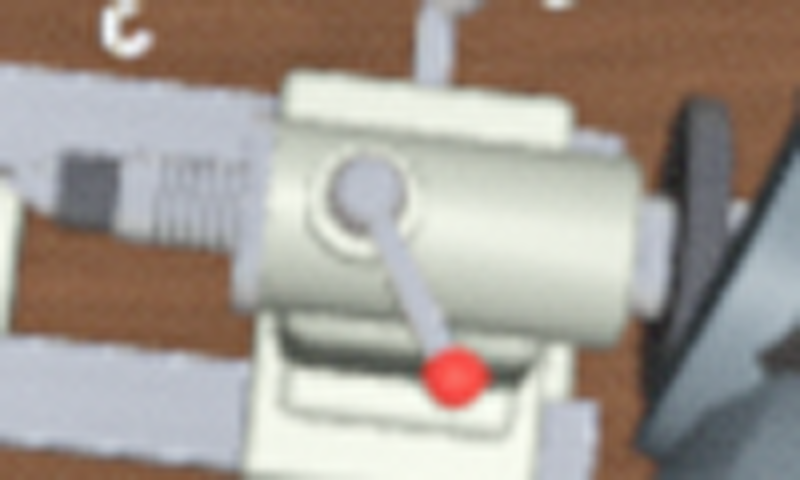

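View pics/s8.png

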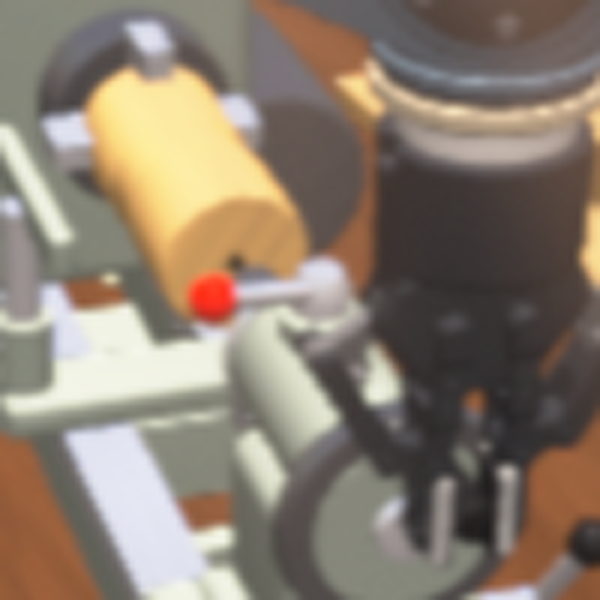

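Top camera still sees the quill (crop x≈125–250), with no red yet. One more turn, then look again.

```bash
cat >> h.py <<'E'
C=C+np.array([-.0005,0,.0002])
E
python3 - <<'E'
from h import *
crank(4*np.pi,6*np.pi,16)
print(r.current_opening()*85)
t=grab("top"); crop(t,290,195,100,60,"t9",8)
i=t["pixels"].astype(int)
red=i[...,0]-i[...,1:].max(2)
print(red[212:226,298:326])
E
```

```text
12.96 [ 1.7 -2.9 -0.5] 24.51
13.35 [ 1.5 -4.2 -2.7] 24.79
13.74 [ 1.  -5.3 -1.3] 25.07
14.14 [ 1.3 -5.7 -2.1] 25.36
14.53 [ 0.9 -6.5 -2.7] 25.64
14.92 [-1.4 -5.6 -3.3] 25.93
15.32 [-1.6 -5.  -2.9] 26.21
15.71 [-2.8 -3.9 -2.3] 26.49
16.1 [-1.9 -0.7 -1.8] 26.77
16.49 [-4.6  1.3 -2.2] 27.06
16.89 [-5.6  2.7 -0.9] 27.34
17.28 [-6.   4.4  0.9] 27.62
17.67 [-4.7  5.4  3.3] 27.91
18.06 [0.  4.3 4.1] 28.19
18.46 [2.  2.8 0.3] 28.48
18.85 [ 1.5  0.  -2.5] 28.76
16.711769357276633
[[-14 -15 -16 -15 -15 -15 -14 -14 -16 -14 -16 -16 -14 -15 -16 -15 -15 -15
  -17 -16 -16 -14 -16 -16 -15 -13  -5  -5]
 [-13 -14 -14 -15 -16 -12 -12 -14 -12 -12 -14 -15 -14 -14 -16 -16 -16 -15
  -14 -14 -14 -15 -16 -15 -16 -13  -7  -5]
 [ -7  -7 -11 -12 -12  -8 -10  -8  -9 -11 -10  -8 -10 -10 -11 -13 -14 -16
  -14 -16 -13 -15 -15 -15 -16 -12  -6  -6]
 [ -8  -8  -8  -8  -7  -9  -9 -14 -12 -11 -11  -8  -9  -8  -9  -9  -8  -8
   -9  -8  -9 -10  -9 -13 -13 -10  -5  -6]
 [ -9 -10 -10  -8 -10 -14 -13 -14 -16 -15 -14 -14 -13 -12 -12 -12 -12 -13
  -10  -9  -9 -10 -11 -13 -15 -10  -5  -4]
 [ -8  -8  -8 -10 -10 -14 -16 -14 -14 -
[... 314 characters left out ...]
 -9  -9  -8 -10 -11 -14 -15 -14 -15 -14 -14 -12 -14 -14 -14 -14 -14 -11
  -14 -13 -13 -11 -13 -15 -14  -5  -4  -4]
 [ -5  -4  -8  -8  -6  -8  -9 -10 -11 -13 -12 -11 -15 -13 -14 -15 -15 -13
  -14 -13 -14 -15 -14 -16 -15  -4  -4  -4]
 [ -1  -3  -5  -2  -1  -4  -2  -5  -7  -6  -8 -10 -11 -11 -12 -12 -13 -12
  -13 -15 -13 -14 -16 -16 -14  -4  -5  -5]
 [ 22  15  13   7   0  -1  -2  -3  -1  -4  -3  -4  -4  -4  -5  -7  -8  -8
  -11 -11 -11 -11 -14 -15 -12  -6  -5  -5]
 [ 31  33  30  30  18   8   2   3   0   0  -2   1   0   0  -2  -2  -4  -3
   -4  -5  -6  -9 -14 -16 -12  -5  -5  -5]
 [ 37  37  36  38  36  32  28  26  22  22  17  14  11   7   6   6   6   1
   -1   1   0  -6 -13 -15  -8  -6  -6  -5]]
```

View pics/t9.png

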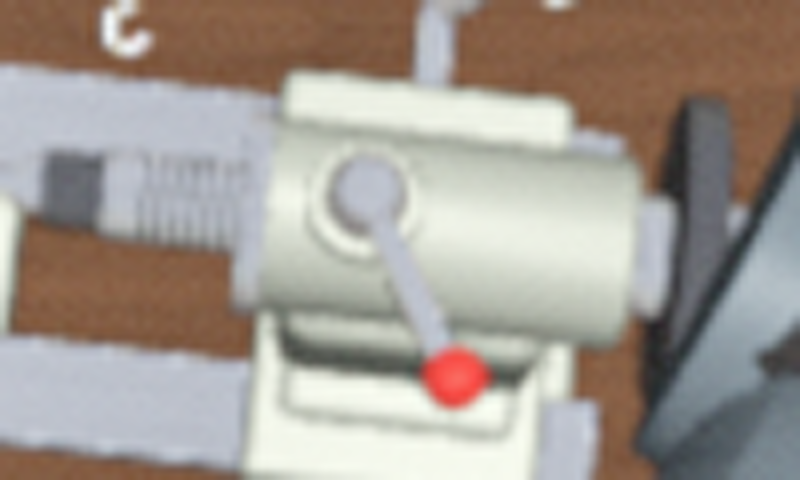

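Still no red, so the quill is at 35 mm. One more full turn brings the band out, with the handle at the top.

```bash
python3 - <<'E'
from h import *
crank(6*np.pi,8*np.pi,16)
t=grab("top"); crop(t,290,195,100,60,"t10",8)
i=t["pixels"].astype(int)
red=i[...,0]-i[...,1:].max(2)
print(red[213:226,314:326])
E
```

```text
19.24 [ 0.1 -0.9 -2.7] 29.09
19.63 [-1.  -3.9 -3.7] 29.38
20.03 [-1.8 -4.2 -2.8] 29.66
20.42 [-0.4 -4.9 -2.6] 29.94
20.81 [-1.1 -5.4 -3. ] 30.23
21.21 [ 1.3 -4.6 -4.1] 30.51
21.6 [-1.  -4.3 -5.8] 30.79
21.99 [-2.2 -3.1 -4.2] 31.07
22.38 [-4.3 -1.7 -3.8] 31.36
22.78 [-5.   0.2 -2.7] 31.64
23.17 [-6.   2.6 -1.6] 31.93
23.56 [-7.   4.1  1.7] 32.21
23.95 [-4.7  4.2  3.9] 32.49
24.35 [0.4 4.1 3.9] 32.77
24.74 [1.1 3.  1. ] 33.06
25.13 [ 2.1 -0.  -0.9] 33.34
[[-15 -15 -17 -16 -16 -16 -17 -18 -15 -15  -5  -4]
 [-13 -15 -14 -16 -16 -15 -12 -14 -16 -12  -5  -7]
 [-10  -8 -10 -11  -8  25  27  -5 -14 -11  -6  -6]
 [-11 -10 -10  -9  -2  85  74   1 -17 -11  -6  -5]
 [-16 -15 -16 -16  -6  98  72   1 -16  -8  -5  -5]
 [-15 -15 -15 -18  -4 106  69   0 -15  -5  -4  -4]
 [-13 -13 -15 -14  10 107  49  -6 -16  -4  -2  -3]
 [-14 -13 -13 -14  24 101  33 -13 -14  -5  -4  -4]
 [-14 -13 -17 -11  43  99  24 -15 -15  -5  -4  -5]
 [-13 -13 -16 -11  63 106  20 -16 -15  -5  -5  -5]
 [ -9 -10 -14  -6  85 109  16 -15 -14  -5  -5  -4]
 [ -3  -5  -8   3 108 101  11 -16 -12  -6  -6  -5]
 [  4   2  -3   9  98  69   3 -16 -10  -6  -6  -6]]
```

View pics/t10.png

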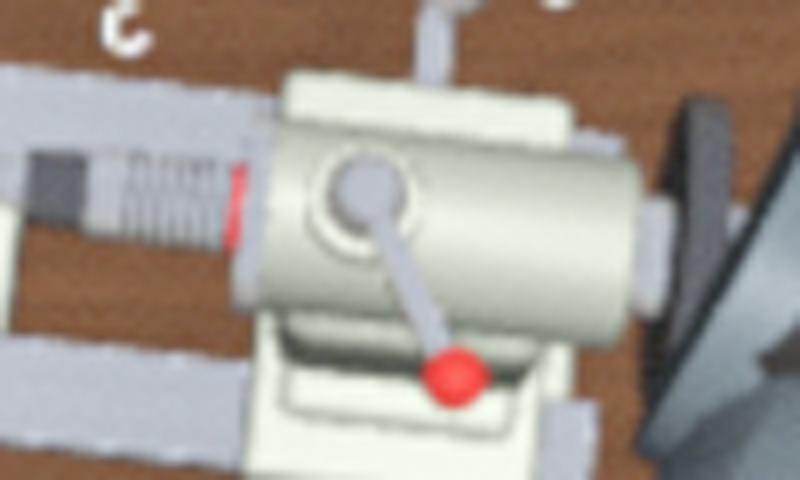

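The red band is now just out at the mouth (crop (236,208)). I let it stand, release, and check close up with the wrist camera.

```bash
python3 - <<'E'
from h import *
r.sleep(.5)
r.set_gripper(.6)
p=np.array(r.current_tool_pos()); p[2]=.42; r.move_linear(p,vel=.2)
q,o=lev(1.10,.42); q=q+np.array([.05,.02,0])
r.move_to(q,o); print(r.current_t())
i=grab("wrist"); cv2.imwrite("pics/w11.png",i["pixels"][:,:,::-1])
h=r.current_contact_force(); print(h)
for x in blobs(redmask(i),10): print(x,onz(i,*x[0],.303),onz(i,*x[0],.249))
E
```

```text
39.2333
[ 0.14689711  0.64308061 -0.39774285]
([333.5, 166.6], [320, 153, 28, 28, 545]) [ 0.48464485 -0.09194837  0.303     ] [ 0.49103803 -0.0888755   0.249     ]
```

View pics/w11.png

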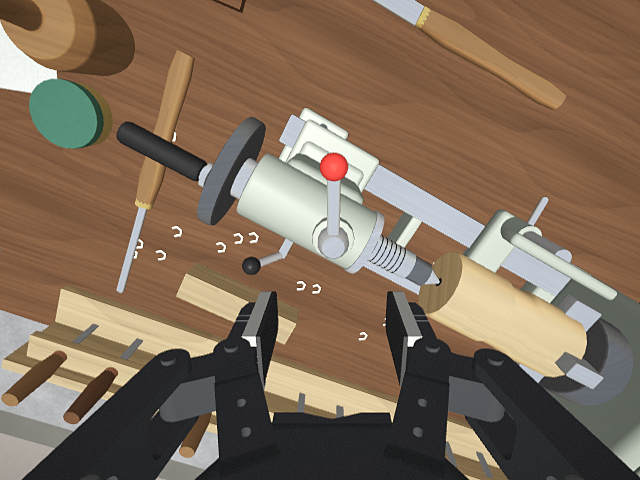

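From here the rim hides the band by parallax (the mouth is at about (372,240)). The ball is unmoved at 1.10 rad. Next I tighten the lever.

```bash
python3 - <<'E'
from h import *
print(np.round(grab("wrist")["wfc"][:3,3],3))
p,q=lev(1.103,.40); r.move_linear(p,rot=q,vel=.2)
p,q=lev(1.103); r.move_linear(p,rot=q,vel=.12)
r.set_gripper(.27); print(r.current_opening(),np.round(r.current_contact_force(),1))
for a in np.linspace(1.103,-.05,10)[1:]:
    p,q=lev(a); r.move_linear(p,rot=q,vel=.08); f=np.array(r.current_contact_force()); print(round(a,2),np.round(f,1))
    if np.linalg.norm(f)>30: break
print(r.current_t())
E
```

```text
[ 0.457 -0.105  0.54 ]
0.27135235969260785 [-0.1 -0.3  0.4]
0.97 [ 0.  -0.   0.8]
0.85 [-0.3  0.6  0.6]
0.72 [ 0.2  1.  -0.3]
0.59 [0.6 0.3 0.1]
0.46 [-0.4 -0.9  0.3]
0.33 [-0.3 -0.3  0.7]
0.21 [-0.4  0.7  0.5]
0.08 [ 0.8 -0.2 -0.2]
-0.05 [-0.1  0.3 -0.5]
43.575
```

```bash
python3 - <<'E'
from h import *
r.sleep(.2);print(np.round(r.current_contact_force(),1))
i=grab("wrist"); cv2.imwrite("pics/w12.png",i["pixels"][:,:,::-1])
for x in blobs(redmask(i),40): 
    P=onz(i,*x[0],.303); print(x,P,np.arctan2(P[1]-PIV[1],P[0]-PIV[0])-TH0)
E
```

```text
[-0.1 -0.2  1.3]
([328.1, 331.0], [305, 308, 47, 48, 1669]) [ 0.49510491 -0.02524961  0.303     ] -0.024804353948478575
```

View pics/w12.png

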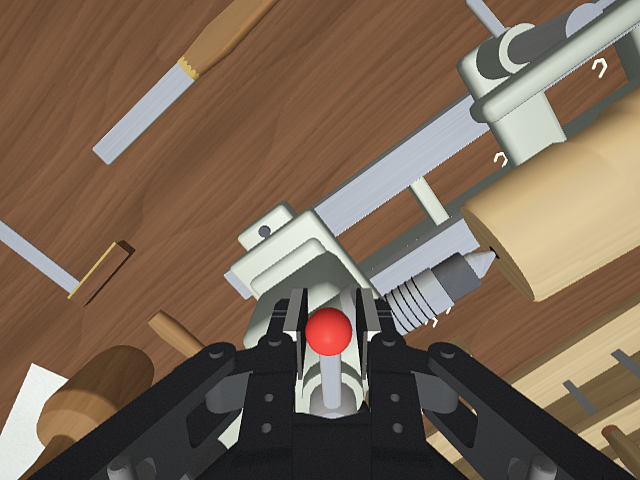

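The ball is back at the tight side, about 0.025 rad beyond where it started. I release, retreat and do the final check.

```bash
python3 - <<'E'
from h import *
p,q=lev(0); 
r.move_linear(p,rot=q,vel=.08)
r.set_gripper(.6)
p=np.array(r.current_tool_pos()); p[2]=.42; r.move_linear(p,vel=.2)
r.move_to([.60,.05,.46],down(np.pi+YAW)); print(r.current_t())
i=grab("wrist"); cv2.imwrite("pics/w13.png",i["pixels"][:,:,::-1]); crop(i,180,60,250,190,"w13c",3)
for x in blobs(redmask(i),5): 
    P=onz(i,*x[0],.303); print(x,P,np.arctan2(P[1]-PIV[1],P[0]-PIV[0])-TH0, "q",onz(i,*x[0],.245))
print("cam",i["wfc"][:3,3])
t=grab("top"); crop(t,290,195,100,60,"t13",8); cv2.imwrite("pics/t13f.png",t["pixels"][:,:,::-1])
b=blobs(redmask(t),5); print(b)
E
```

```text
45.8
([616.4, 69.5], [601, 65, 34, 11, 233]) [0.50058074 0.27058134 0.303     ] -0.7498952524986804 q [0.49716514 0.3154372  0.245     ]
([220.3, 100.5], [207, 87, 27, 28, 528]) [ 0.4949146  -0.02547598  0.303     ] -0.020122801751760733 q [ 0.49030694 -0.04290586  0.245     ]
([245.7, 160.8], [244, 147, 6, 29, 84]) [ 0.54118025 -0.0140432   0.303     ] -0.8485220697013649 q [ 0.54630614 -0.0290678   0.245     ]
cam [0.51681581 0.05737192 0.57868635]
[([317.4, 236.8], [314, 234, 8, 7, 29]), ([172.9, 240.2], [170, 238, 7, 5, 20])]
```

View pics/w13c.png

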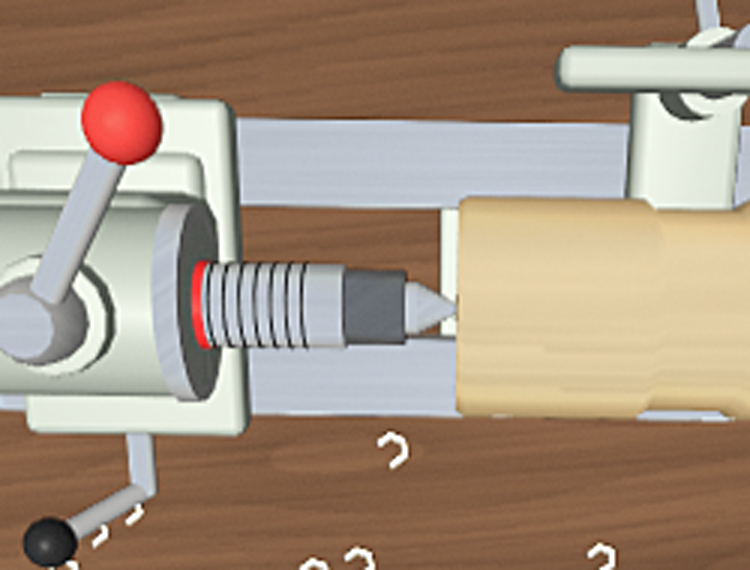

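View pics/t13f.png

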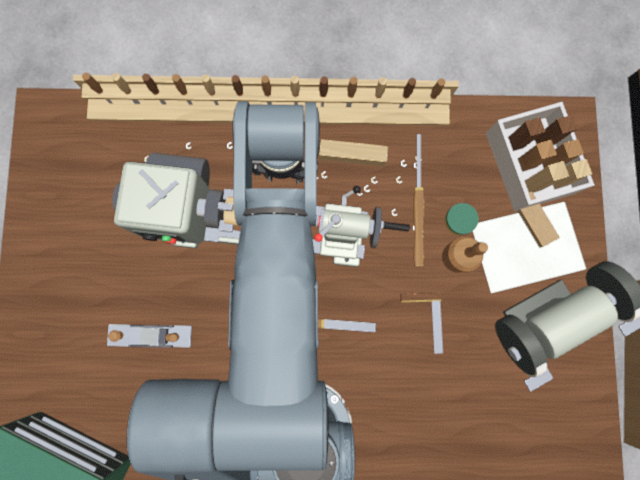

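Clear view: the band (crop (200,305)) stands flush in front of the mouth face, seven lines are out ahead of it, the lever is tight, the handle is at the top and the tools are undisturbed. I hand in.

```bash
python3 - <<'E'
from h import *
r.hand_in(); print(r.current_t())
E
```

```text
the job is handed in; nothing more can be done
the job is handed in; nothing more can be done
```

I freed the quill lock, wound the quill out to the 40 mm mark, swung the lever tight again, backed the arm clear and handed the job in. Handing in reports no verdict.

- **Freeing the lock:** I swung the lever to about 1.10 rad, measured from the ball's position in the wrist camera.
- **Winding:** I turned the crank about 3.5 turns, looking for the red band after each of the last three, and stopped when it showed with the handle at the top. The first half turn loaded the wrist to about 16 N because my wheel centre was 1–2 mm off. After I corrected the centre twice, the force stayed below 11 N.
- **Quill at the end:** With the arm clear, the wrist camera showed the band's rear edge level with the mouth face. The handle was at the top, as it should be at exactly 40 mm.
- **Lever at the end:** The lever stood about 0.02 rad on the tight side of where it started, so it is tight. The wrist sensor showed almost no force as I tightened it (the text gives 4 to 6 N), so that rests on the picture alone.
- **Tools:** By eye in the last pictures the gouge, mallet, tin, square and chuck key had not moved. I did not measure them.
- **One view that disagreed:** From above the handwheel side, the barrel's rim hid the band. The top view and the last wrist view both show it fully out.
- **Time:** The clock read 45.8 s just before the last pictures and hand-in, against the 72 s limit.

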